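# Push in the clip rack's arm and lock it with the thumbscrew

## Task

Put the little clip rack away: push its pull-out arm all the way in, then lock it by turning the loose thumbscrew clockwise (seen from above) until it is screwed fully down, brushing its wings round stroke by stroke with the fingertips. Only push, gently: do not pinch or grip anything, and leave the other things on the sill where they are.

Things in the scene. Friction and masses are not known exactly. Their poses are not given: they have to be found in the camera images.
- rack: Small aluminium clip rack on a dark steel foot, fixed to the sill. Origin on the sill, mid-foot, straight below the thumbscrew's axis; z up. Foot plate 100 (x) x 170 (y) x 8 mm. A square tube, 24 mm wide, runs along the rack's y from -85 to +85 mm, its top 64 mm above the sill; a pull-out arm comes out of its -y mouth. The thumbscrew stands on top of the tube, over a round boss.
- boss (a point): Middle of the top of the fixed round boss under the thumbscrew, on the screw's axis, 70 mm above the sill; the boss is 24 mm in diameter and 6 mm high. The screw's hub rests on it when fully down.
- fin (a point): Middle of the near (-y) face of the rack's fixed upright fin, 36 mm from the screw's axis towards the rack's +y. Fin: 40 mm wide (x), 8 thick (y), from 64 to 120 mm above the sill. The wings pass it but a fingertip does not, so push the wings on the other sides: clockwise, a wing goes from the rack's +x side by way of -y to its -x side.
- pull_arm (a joint): Pull-out arm of the rack, m. Slides along the rack's +y as it is pushed in: 0 = 70 mm out, 0.070 = fully in, its end plate against the mouth of the tube (hard stop). About 2.5 N of friction; stays where it is left.
- end_plate (a point): Middle of the outer (-y) face of the arm's end plate, the face to push towards the rack's +y; at rack y = -166 mm + the arm's joint value. The plate is 44 mm wide (rack x), 56 mm high (30 to 86 mm above the sill) and 6 mm thick. Moves with the arm; axes parallel to the rack's.
- thumbscrew (a joint): Turn of the thumbscrew, rad, growing clockwise seen from above; 9.42 = screwed fully down (hard stop). Starts between 1 and 4. Friction about 0.03 N m; stays where it is left; sinks 0.8 mm per rad. The wings lie along the rack's x axis at 0, 3.14, 6.28 and 9.42; wing_a points to the rack's +x at 0 and to its -x at 9.42.
- screw_top (a point): Top of the thumbscrew's brass hub, on its axis; 84 mm above the sill when fully down, up to 7 mm higher when loose. The hub is 14 mm high, 22 mm in diameter at its foot, 16 mm at its top. Axes turn with the screw, x towards wing_a.
- wing_a (a point): Outer tip of one wing, 32 mm from the axis, at mid-height of the wing, 83 mm above the sill when the screw is fully down. The two wings are opposite each other: upright rounded ears 6 mm thick and 22 mm high (11 mm below to 11 mm above this point), reaching from the hub to 32 mm radius.
- wing_b (a point): Outer tip of the opposite, identical wing.
- pod_box: Bystander, loose: closed white plastic pod box with a grey lid and a snap latch, 154 x 114 x 90 mm. Origin at the centre of its underside.
- jar: Bystander, loose: amber glass jar with metal cap, 76 mm diameter, 105 mm tall. Origin at the centre of its underside.
- jug: Bystander, loose: red plastic measuring jug, open at the top, 94 mm diameter, 115 mm tall, loop handle on its +y side. Origin at the centre of its underside.
- brush: Bystander, loose: bamboo scrub brush lying bristles down, 170 mm long along its x axis, 54 wide, 34 tall. Origin at the centre of its underside.
- basket: Bystander, loose: open grey plastic basket of clothes pegs, 130 x 150 x 60 mm. Origin at the centre of its underside.

How it is judged:
On the way, in this order (a step that is already met when the one before it is completed fails the run):
1. the arm is pushed fully in (value of joint pull_arm above 0.066 m), for 0.1 s.
2. then the thumbscrew is screwed fully down (value of joint thumbscrew above 9.2 rad), for 0.1 s.
At the end, for the whole second after the job is handed in: The arm is in to within 4 mm of its stop, the thumbscrew is down to within 0.22 rad (13 degrees) of its stop and at rest, and the fingers are clear of everything (value of joint pull_arm above 0.066 m and value of joint thumbscrew above 9.2 rad and velocity of joint thumbscrew between -0.1 and 0.1 rad/s); the robot touches nothing.
It fails at once if one of the other things on the sill is shifted, tipped or lifted (moved over 15 mm) (distance of any of pod_box, jar, jug, brush, basket from where it was at the start of the episode above 0.015 m).
It fails at once if the rack, its arm or its screw is pinched or pushed with more than 35 N by the fingers (contact force between rack and the fingers above 35 N).
It also fails if it takes over 58 s, if anything falls off the work surface, if the arm or the gripper's body presses on something with over 40 N, if the wrist force passes 120 N, or if a joint passes its speed limit or range.

## Robot

A 7-joint arm with a two-finger parallel gripper is mounted at the origin on the work surface. World frame = base frame: x ahead of the robot, y to its left, z up, the work surface at z = 0. Lengths are in m, angles in rad, forces in N, time in s.
With the tool pointing down it reaches from about 0.35 to 0.9 m from the base axis. Payload 7.2 kg.
Tool frame: the origin (TCP) lies midway between the tips of the shut fingers; the grasp point (between the pads) lies 19 mm behind it; z points along the fingers, y is the direction in which the jaws open and shut (so a half turn about z gives the same grasp; the last joint's range is limited). The gripper opens to 85 mm and grips with 20 to 120 N. Pads are 22 mm wide; open, the fingers measure 114 mm over their backs; the gripper's body (76 mm by 85 mm) begins 54 mm behind the grasp point. The pads swing forward as they close: fully open they stand 13 mm farther back than shut.
Start: joints at [-1.333, 0.411, -0.013, 1.596, 0.006, 1.134, -0.082], TCP at [0.188, 0.596, 0.231] pointing down, gripper open.
Joint ranges: [-2.95, 2.95], [-0.29, 1.99], [-1.47, 1.44], [0.14, 2.54], [-1.03, 4.17], [0.13, 1.85], [-2.86, 2.86]. Speed limits (rad/s): [2.39, 2.39, 3.01, 3.01, 3.14, 3.14, 3.14].

## Interface

Orientations are given as a unit quaternion [w, x, y, z].
In Python, from station import bot gives the robot as it stands.
- The arm moves only by the tool servo_tool, never from a script. Its arguments are lists of equal length, an entry for each row: "offset": the shift along the tool's x, y, z in cm, a list of three; "turn": the turn, a rotation vector about the tool's x, y, z in rad, a list of three; "fingers": the closure, from -1 (fully open) to 1 (shut). A call has 1 to 10 rows; each row shifts and turns the commanded pose from where the row before left it, along the tool's axes as they then stand; what a row does not reach is not made up. A row lasts 1/10 s, in which the tool goes at most 50 mm and 8.59 degrees, less where a joint would pass 70% of its speed; a pose out of reach is approached as far as the arm can. A call is refused whole if a number of a shift passes 5 or a number of a turn 0.15, either way. A call with a gripper value outside its range is refused whole. The fingers move at their own pace and stop on an object; "newtons" is the grip in N (left out, the last holds). Time passes only in rows, so rows that do not move let the fingers close. It gives the time, the measured TCP pose, the force and the opening at its end, in the units of the state.
- bot.read_state(): the state, without advancing time (a new reading comes with each control period).
- bot.capture(name): name is "side" or "top"; returns a dict with "color" (480x640x3 uint8, red, green, blue), "fx", "fy", "cx", "cy" (pixels), "world_to_cam" (4x4, takes a point from world to camera coordinates). Camera axes: x right, y down, z forward; pixel columns grow to the right and rows downward; lengths in m; the calibration is good to about 2 mm. A picture is of the moment at which its call begins. There is no depth.
- bot.close_job(): hands the job in, once; it reports no verdict.
The state is a dict: "t": time; "joint_pos": joint angles; "joint_vel": joint speeds; "effort": joint torques, N m; "tcp_pos": TCP position; "ee_rot": TCP orientation; "ft_force": force on the tool from outside, world axes, zero at the start; "wrist_torque": the same for the moment, N m; "finger_gap": opening from 0.0 (shut) to 1.0 (fully open).
Only numpy, scipy, OpenCV 4.12 (cv2) and the standard library are available. Lean on these libraries where they do the work, as an engineer would, in place of code of your own. Each camera call takes 0.05 s, during which the arm holds its last target.

## Working session

There is one attempt and no reset: what is moved stays moved. The work goes in short steps, Python scripts to look and compute and a tool call to move; the robot and the scene stay as the last step left them, time stands still between calls to the robot, and variables do not carry over. Pictures are saved under pics/ and viewed, and the job is handed in when it is done.

Besides the shell and the picture viewer there is one more tool, called after "Request:" in YAML: its name, and indented under it one key for each argument. servo_tool: Moves the arm, as the interface text tells. Its arguments: {"type":"object","properties":{"offset":{"type":"array"},"turn":{"type":"array"},"fingers":{"type":"array"},"newtons":{"type":"number"}},"required":["offset","turn","fingers"]}

```bash
mkdir -p pics; ls
python3 - <<'E'
from station import bot
import cv2,numpy as np,json
np.set_printoptions(precision=4,suppress=True)
print(bot.read_state())
for n in ("side","top"):
    c=bot.capture(n); cv2.imwrite(f"pics/{n}0.png",c["color"][:,:,::-1])
    print(n,c["fx"],c["fy"],c["cx"],c["cy"]);print(np.array(c["world_to_cam"]))
E
```

```text
pics
{'t': 0.0, 'joint_pos': array([-1.3332,  0.4119, -0.0127,  1.597 ,  0.0056,  1.1343, -0.0822]), 'joint_vel': array([-0.0003,  0.0007,  0.0002, -0.0004, -0.0017,  0.0009, -0.0012]), 'effort': array([ -0.0002, -60.0623,   0.682 , -29.94  ,   0.0138,   0.0107,
         0.    ]), 'tcp_pos': array([0.1881, 0.5955, 0.2305]), 'ee_rot': array([-0.0001,  0.1523,  0.9883, -0.0008]), 'ft_force': array([0.5067, 0.4172, 0.0126]), 'wrist_torque': array([ 0.014 , -0.0382,  0.0036]), 'finger_gap': 0.9974808723682659}
side 545.2640374835463 545.2640374835463 322.39286202315856 237.9846789465598
[[ 0.9966 -0.0819  0.0079 -0.566 ]
 [-0.0579 -0.7658 -0.6405  0.0937]
 [ 0.0585  0.6378 -0.768   1.1753]
 [ 0.      0.      0.      1.    ]]
top 463.5080300418601 463.5080300418601 314.983323303776 244.65202789882855
[[ 0.0052 -0.9998 -0.0185  0.0191]
 [-0.9987 -0.0043 -0.0515  0.5624]
 [ 0.0514  0.0187 -0.9985  0.9405]
 [ 0.      0.      0.      1.    ]]
```

View pics/side0.png

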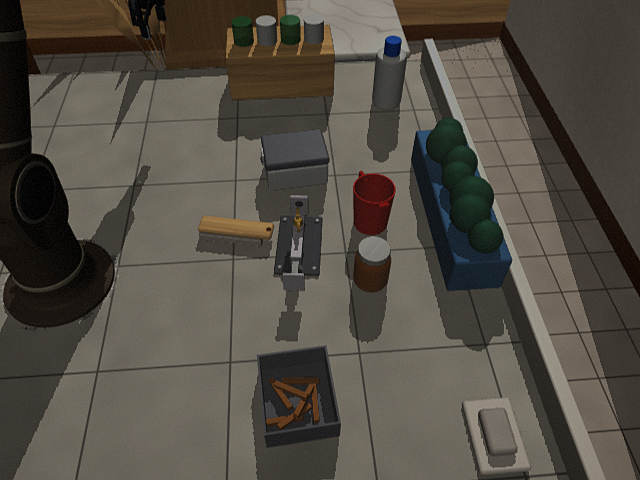

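View pics/top0.png

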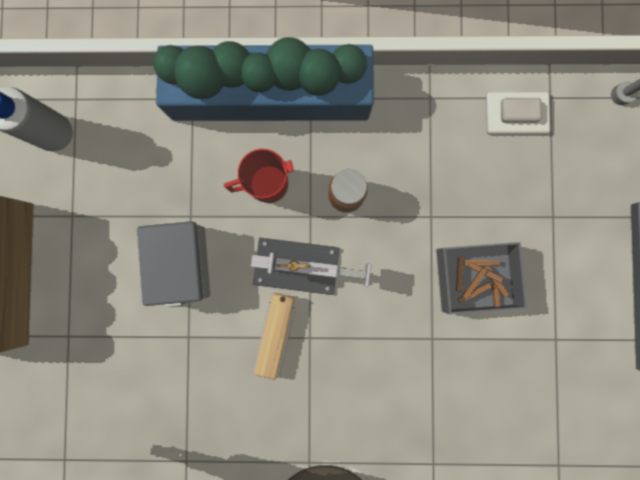

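Run:
```python
import cv2
t=cv2.imread("pics/top0.png")[225:305,235:395]
cv2.imwrite("pics/top0z.png",cv2.resize(t,None,fx=5,fy=5,interpolation=cv2.INTER_CUBIC))
t=cv2.imread("pics/side0.png")[185:300,260:340]
cv2.imwrite("pics/side0z.png",cv2.resize(t,None,fx=5,fy=5,interpolation=cv2.INTER_CUBIC))
```

```text
(no output)
```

View pics/top0z.png

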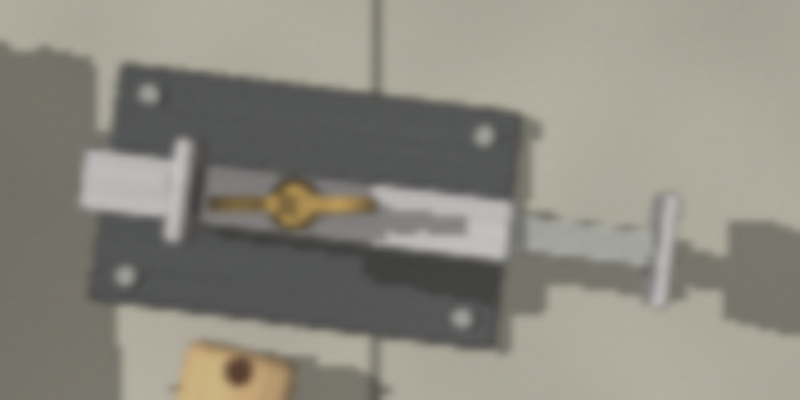

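View pics/side0z.png

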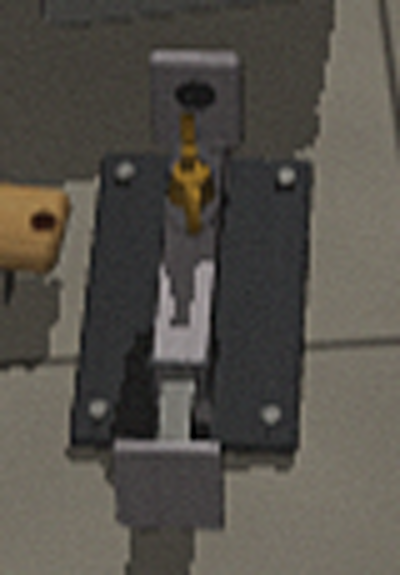

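```bash
cat > h.py <<'E'
import numpy as np,cv2
from scipy.optimize import least_squares
C={"side":(545.264,322.393,237.985,np.array([[0.9966,-0.0819,0.0079,-0.566],[-0.0579,-0.7658,-0.6405,0.0937],[0.0585,0.6378,-0.768,1.1753]])),
"top":(463.508,314.983,244.652,np.array([[0.0052,-0.9998,-0.0185,0.0191],[-0.9987,-0.0043,-0.0515,0.5624],[0.0514,0.0187,-0.9985,0.9405]]))}
def proj(n,p):
    f,cx,cy,T=C[n]; q=T[:,:3]@np.asarray(p)+T[:,3]
    return np.array([f*q[0]/q[2]+cx,f*q[1]/q[2]+cy])
def w(r,p):
    c,s=np.cos(r[2]),np.sin(r[2]); return np.array([r[0]+c*p[0]-s*p[1],r[1]+s*p[0]+c*p[1],p[2]])
E
python3 - <<'E'
from h import *
def t(u,v): return ((u+.5)/5-.5+235,(v+.5)/5-.5+225)
def s(u,v): return ((u+.5)/5-.5+260,(v+.5)/5-.5+185)
D=[("top",(.05,.085,.008),t(122,65)),("top",(.05,-.085,.008),t(522,113)),("top",(-.05,-.085,.008),t(503,346)),("top",(-.05,.085,.008),t(90,300)),
("top",(.012,-.085,.064),t(513,204)),("top",(-.012,-.085,.064),t(506,260)),
("side",(-.05,.085,.008),s(104,155)),("side",(.05,.085,.008),s(311,158)),("side",(.05,-.085,.008),s(297,455)),("side",(-.05,-.085,.008),s(70,448)),
("side",(-.02,.036,.12),s(152,55)),("side",(.02,.036,.12),s(241,56))]
def res(r): return np.concatenate([proj(n,w(r,p))-np.array(x) for n,p,x in D])
o=least_squares(res,[.53,.05,-.1],loss="soft_l1"); r=o.x
print(r); print(res(r).reshape(-1,2).round(1))
T=[((208,205)),(375,207)]
for q in (0,.0,):
  for th in (1.3,1.4,1.5,1.6):
    z=.083+.0008*(9.42-th)+.011
    print(th,[ (5*(proj("top",w(r,(a*.032*np.cos(th),-a*.032*np.sin(th),z)))-[235,225])).round(0) for a in (1,-1)],
     [ (5*(proj("side",w(r,(a*.032*np.cos(th),-a*.032*np.sin(th),z)))-[260,185])).round(0) for a in (1,-1)], (5*(proj("top",w(r,(0,0,z-.01)))-[235,225])).round(0))
for a in (0,.07): print(w(r,(0,-.166+a,.058)), (5*(proj("top",w(r,(.022,-.166+a,.086)))-[235,225])).round(),(5*(proj("top",w(r,(-.022,-.166+a,.086)))-[235,225])).round())
E
```

```text
[ 0.51895225  0.0610007  -0.11524208]
[[-0.6 -0.8]
 [ 0.6 -0.6]
 [-1.3  0.9]
 [-0.2  0.1]
 [ 1.1 -0.8]
 [ 1.1  0.2]
 [-0.5 -0.8]
 [ 0.2 -0.1]
 [ 0.4 -1.4]
 [-0.2 -1.5]
 [-0.8  1.5]
 [-0.1  1.8]]
1.3 [array([375., 189.]), array([206., 214.])] [array([204., 209.]), array([173., 101.])] [292. 202.]
1.4 [array([376., 197.]), array([205., 206.])] [array([196., 210.]), array([180., 100.])] [292. 202.]
1.5 [array([376., 206.]), array([205., 197.])] [array([189., 211.]), array([188., 100.])] [292. 202.]
1.6 [array([375., 214.]), array([206., 189.])] [array([181., 211.]), array([195., 100.])] [292. 202.]
1.3 [array([375., 189.]), array([206., 214.])] [array([204., 209.]), array([173., 101.])] [292. 202.]
1.4 [array([376., 197.]), array([205., 206.])] [array([196., 210.]), array([180., 100.])] [292. 202.]
1.5 [array([376., 206.]), array([205., 197.])] [array([189., 211.]), array([188., 100.])] [292. 202.]
1.6 [array([375., 214.]), array([206., 189.])] [array([181., 211.]), array([195., 100.])] [292. 202.]
[ 0.49986438 -0.10389822  0.058     ] [734. 197.] [720. 312.]
[ 0.50791348 -0.03436253  0.058     ] [550. 175.] [537. 290.]
```

```bash
cat >> h.py <<'E'
R=np.array([0.51895,0.0610,-0.11524])
def psi_of(q):
    w_,x,y,z=q; return np.arctan2(2*(x*y+w_*z),1-2*(y*y+z*z))
def rk(x,y,z,yaw):  # rack-frame target -> world
    p=w(R,(x,y,z)); return [*p,yaw+R[2]]
def plan(wps,start=None,q=.05,qa=.01,g=1):
    """wps: [(world pose[x,y,z,psi],nrows)]"""
    from station import bot
    s=bot.read_state()
    cur=np.array([*s["tcp_pos"],psi_of(s["ee_rot"])]) if start is None else np.array(start,float)
    print("from",cur.round(4),"gap",round(s["finger_gap"],2),"t",round(s["t"],2),"j",s["joint_pos"].round(2))
    rows=[];turns=[]
    for tgt,n in wps:
        a=cur.copy(); tgt=np.array(tgt); d=tgt-a; d[3]=(d[3]+np.pi)%(2*np.pi)-np.pi
        for k in range(1,n+1):
            g_=a+d*k/n; e=g_-cur; c,sn=np.cos(cur[3]),np.sin(cur[3])
            o=np.array([c*e[0]+sn*e[1],sn*e[0]-c*e[1],-e[2]])*100
            o=np.round(o/q)*q; t=np.round(-e[3]/qa)*qa
            rows.append([round(float(v),2) for v in o]); turns.append([0,0,round(float(t),2)])
            cur=cur+np.array([c*o[0]/100+sn*o[1]/100,sn*o[0]/100-c*o[1]/100,-o[2]/100,-t])
    for i in range(0,len(rows),10):
        print(str(rows[i:i+10]).replace(" ","")); print(str(turns[i:i+10]).replace(" ","")); 
    print("end",cur.round(4)); return cur
def show(tag=""):
    from station import bot
    t=bot.capture("top")["color"][225:305,235:395,::-1]; s=bot.capture("side")["color"][160:300,240:360,::-1]
    t=cv2.resize(t,None,fx=5,fy=5,interpolation=cv2.INTER_CUBIC)[:, :]
    s=cv2.resize(s,None,fx=4,fy=4,interpolation=cv2.INTER_CUBIC)
    cv2.imwrite(f"pics/t{tag}.png",t);cv2.imwrite(f"pics/s{tag}.png",s)
E
python3 - <<'E'
from h import *
plan([(rk(0,-.19,.23,np.pi/2),18),(rk(0,-.19,.05,np.pi/2),6)])
E
```

```text
from [0.1881 0.5956 0.2305 2.8359] gap 1.0 t 0.1 j [-1.33  0.41 -0.01  1.6   0.01  1.13 -0.08]
[[-2.85,-3.3,0.0],[-3.1,-3.1,0.0],[-3.3,-2.85,0.0],[-3.55,-2.55,0.0],[-3.7,-2.3,0.0],[-3.9,-2.05,0.0],[-4.0,-1.7,0.0],[-4.15,-1.35,0.0],[-4.25,-1.1,0.05],[-4.3,-0.75,-0.0]]
[[0,0,0.08],[0,0,0.07],[0,0,0.08],[0,0,0.08],[0,0,0.07],[0,0,0.08],[0,0,0.08],[0,0,0.07],[0,0,0.08],[0,0,0.08]]
[[-4.35,-0.4,-0.0],[-4.35,-0.1,-0.0],[-4.4,0.25,-0.0],[-4.3,0.6,-0.0],[-4.3,0.9,-0.0],[-4.15,1.25,-0.0],[-4.1,1.6,0.0],[-3.95,1.85,0.0],[0.0,-0.0,3.0],[0.0,-0.0,3.0]]
[[0,0,0.07],[0,0,0.08],[0,0,0.08],[0,0,0.07],[0,0,0.08],[0,0,0.08],[0,0,0.07],[0,0,0.08],[0,0,0.0],[0,0,0.0]]
[[0.0,-0.0,3.0],[0.0,-0.0,3.0],[0.0,-0.0,3.0],[0.0,-0.0,3.0]]
[[0,0,0.0],[0,0,0.0],[0,0,0.0],[0,0,0.0]]
end [ 0.4972 -0.1278  0.05    1.4559]
```

Request:
servo_tool:
  offset:
    - [-2.85,-3.3,0]
    - [-3.1,-3.1,0]
    - [-3.3,-2.85,0]
    - [-3.55,-2.55,0]
    - [-3.7,-2.3,0]
    - [-3.9,-2.05,0]
    - [-4.0,-1.7,0]
    - [-4.15,-1.35,0]
    - [-4.25,-1.1,0.05]
    - [-4.3,-0.75,0]
  turn:
    - [0,0,0.08]
    - [0,0,0.07]
    - [0,0,0.08]
    - [0,0,0.08]
    - [0,0,0.07]
    - [0,0,0.08]
    - [0,0,0.08]
    - [0,0,0.07]
    - [0,0,0.08]
    - [0,0,0.08]
  fingers: [1,1,1,1,1,1,1,1,1,1]
  newtons: 30

```text
t: 1.1
tcp_pos: [0.3601, 0.1923, 0.2307]
ee_rot: [-0.0, 0.514, 0.858, 0.0]
ft_force: [0.7, 0.1, -0.6]
finger_gap: -0.003
```

Request:
servo_tool:
  offset:
    - [-4.35,-0.4,0]
    - [-4.35,-0.1,0]
    - [-4.4,0.25,0]
    - [-4.3,0.6,0]
    - [-4.3,0.9,0]
    - [-4.15,1.25,0]
    - [-4.1,1.6,0]
    - [-3.95,1.85,0]
    - [0,0,0]
    - [0,0,0]
  turn:
    - [0,0,0.07]
    - [0,0,0.08]
    - [0,0,0.08]
    - [0,0,0.07]
    - [0,0,0.08]
    - [0,0,0.08]
    - [0,0,0.07]
    - [0,0,0.08]
    - [0,0,0]
    - [0,0,0]
  fingers: [1,1,1,1,1,1,1,1,1,1]

```text
t: 2.1
tcp_pos: [0.4969, -0.1283, 0.2303]
ee_rot: [-0.0, 0.747, 0.665, -0.001]
ft_force: [0.5, 0.2, -0.7]
finger_gap: 0.001
```

Run:
```python
from h import *
show("1")
plan([(rk(0,-.19,.05,np.pi/2),5)])
```

```text
from [ 0.4968 -0.1263  0.2304  1.4573] gap 0.01 t 2.2 j [-0.43  0.25  0.71  1.9  -0.19  1.06  0.24]
[[-0.05,0.0,3.6],[-0.0,0.0,3.6],[-0.05,0.05,3.6],[-0.0,-0.0,3.65],[-0.05,-0.0,3.6]]
[[0,0,0.0],[0,0,0.0],[0,0,0.0],[0,0,0.0],[0,0,0.0]]
end [ 0.4971 -0.1278  0.0499  1.4573]
```

View pics/s1.png

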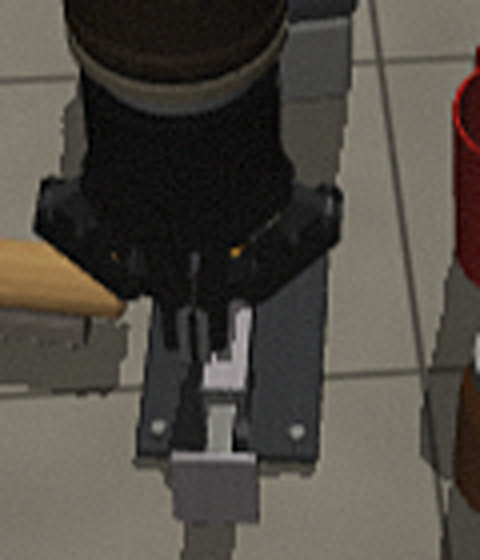

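View pics/t1.png

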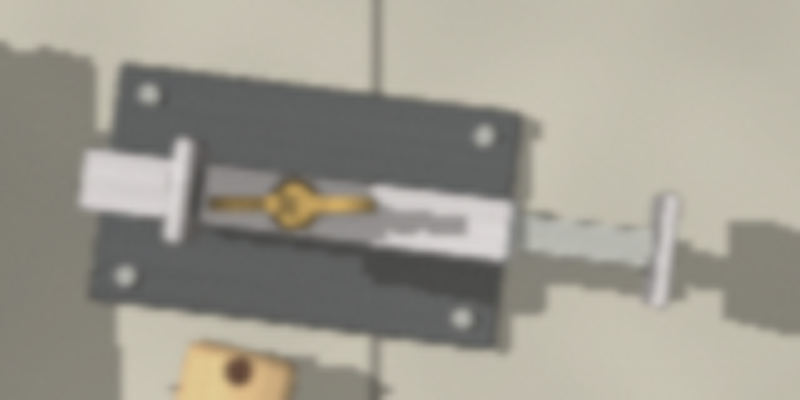

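Request:
servo_tool:
  offset:
    - [-0.05,0,3.6]
    - [0,0,3.6]
    - [-0.05,0,3.6]
    - [0,0,3.65]
    - [-0.05,0,3.6]
    - [1,0,0]
    - [1,0,0]
    - [1,0,0]
    - [0.8,0,0]
    - [0.8,0,0]
  turn:
    - [0,0,0]
    - [0,0,0]
    - [0,0,0]
    - [0,0,0]
    - [0,0,0]
    - [0,0,0]
    - [0,0,0]
    - [0,0,0]
    - [0,0,0]
    - [0,0,0]
  fingers: [1,1,1,1,1,1,1,1,1,1]

```text
t: 3.2
tcp_pos: [0.5037, -0.0826, 0.0518]
ee_rot: [0.001, 0.746, 0.666, 0.001]
ft_force: [0.1, -3.1, 2.1]
finger_gap: -0.003
```

Run:
```python
from h import *
show("2")
plan([(rk(0,-.114,.05,np.pi/2),5)])
```

```text
from [ 0.5033 -0.0816  0.0512  1.4578] gap -0.0 t 3.3 j [-0.37  0.51  0.56  2.07 -0.43  0.68  0.37]
[[0.6,-0.0,0.0],[0.6,-0.05,0.05],[0.55,0.0,0.0],[0.6,-0.0,0.05],[0.6,-0.05,0.0]]
[[0,0,0.0],[0,0,0.0],[0,0,0.0],[0,0,0.0],[0,0,0.0]]
end [ 0.5056 -0.0521  0.0502  1.4578]
```

View pics/t2.png

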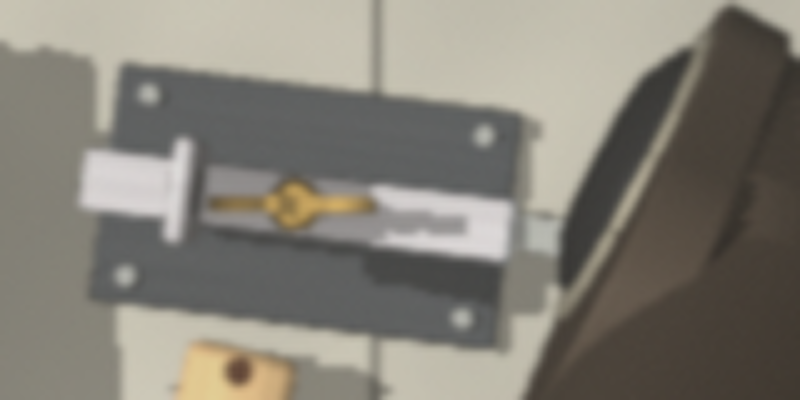

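Contact at about −3 N, as expected for the friction. I continue the push.

Request:
servo_tool:
  offset:
    - [0.6,0,0]
    - [0.6,0,0]
    - [0.6,0,0]
    - [0.6,0,0]
    - [0.6,0,0]
  turn:
    - [0,0,0]
    - [0,0,0]
    - [0,0,0]
    - [0,0,0]
    - [0,0,0]
  fingers: [1,1,1,1,1]

```text
t: 3.8
tcp_pos: [0.506, -0.053, 0.0503]
ee_rot: [0.0, 0.747, 0.665, 0.0]
ft_force: [1.1, -3.5, 0.8]
finger_gap: -0.004
```

Request:
servo_tool:
  offset:
    - [0.2,0,0]
    - [0.2,0,0]
  turn:
    - [0,0,0]
    - [0,0,0]
  fingers: [1,1]

```text
t: 4.0
tcp_pos: [0.5063, -0.0491, 0.0502]
ee_rot: [0.0, 0.746, 0.665, -0.0]
ft_force: [1.1, -2.1, 0.5]
finger_gap: 0.001
```

Request:
servo_tool:
  offset:
    - [0.2,0,0]
    - [0.1,0,0]
  turn:
    - [0,0,0]
    - [0,0,0]
  fingers: [1,1]

```text
t: 4.2
tcp_pos: [0.5066, -0.0463, 0.0502]
ee_rot: [0.0, 0.747, 0.665, -0.0]
ft_force: [1.9, -2.7, 0.9]
finger_gap: -0.003
```

Request:
servo_tool:
  offset:
    - [0.15,0,0]
    - [0.1,0,0]
  turn:
    - [0,0,0]
    - [0,0,0]
  fingers: [1,1]

```text
t: 4.4
tcp_pos: [0.5068, -0.0442, 0.0503]
ee_rot: [0.0, 0.747, 0.665, -0.0]
ft_force: [1.5, -5.9, -0.4]
finger_gap: -0.003
```

Request:
servo_tool:
  offset:
    - [0.1,0,0]
    - [0.1,0,0]
  turn:
    - [0,0,0]
    - [0,0,0]
  fingers: [1,1]

```text
t: 4.6
tcp_pos: [0.5068, -0.0442, 0.0503]
ee_rot: [0.001, 0.747, 0.665, -0.001]
ft_force: [-0.1, -12.0, 0.2]
finger_gap: -0.001
```

Request:
servo_tool:
  offset:
    - [-1,0,0]
    - [-2,0,0]
    - [-1,0,-3]
    - [0,0,-4]
    - [0,0,-4]
  turn:
    - [0,0,0]
    - [0,0,0]
    - [0,0,0]
    - [0,0,0]
    - [0,0,0]
  fingers: [1,1,1,1,1]

```text
t: 5.1
tcp_pos: [0.5011, -0.0818, 0.161]
ee_rot: [-0.001, 0.747, 0.665, -0.001]
ft_force: [1.1, 1.4, -0.4]
finger_gap: -0.001
```

```bash
cat >> h.py <<'E'
def rect(c,hx,hy,ang=0): 
    return ((float(c[0]),float(c[1])),(2*float(hx),2*float(hy)),float(np.degrees(ang)))
def wing_after(c,phi,h=(14.5,10)):
    """phi: wing angle in rack frame (mm); push clockwise until clear of finger rect at c"""
    for k in range(400):
        u=np.array([np.cos(phi),np.sin(phi)])
        it=cv2.rotatedRectangleIntersection(rect(c,*h),rect(20*u,12,3,phi))
        if it[0]==0 or it[1] is None or cv2.contourArea(it[1])<.05: return phi
        phi-=.01
    return None
E
python3 - <<'E'
from h import *
show("3")
# stroke (rack mm), tool y along rack x
def sim(phi,path):
    c=np.array(path[0],float)
    out=[]
    for p,n in path[1:]:
        p=np.array(p,float);a=c.copy()
        for k in range(1,n+1):
            c=a+(p-a)*k/n; phi=wing_after(c,phi); 
            if phi is None: print("stuck",c);return
            out.append((c.round(1).tolist(),round(np.degrees(phi),0)))
    for o in out: print(o)
print("s1");sim(np.radians(-82),[((26,-24),),((4,-24),4),((-12,-22),3),((-24,-16),3),((-28,-8),3),((-28,-4),2)])
print("s2");sim(np.radians(-20),[((28,12),),((28,-8),4),((24,-17),3),((12,-23),3),((4,-24),2),((-12,-22),3),((-24,-16),3),((-28,-8),3),((-28,-4),2)])
E
```

```text
s1Traceback (most recent call last):
  File "<stdin>", line 14, in <module>
  File "<stdin>", line 10, in sim
  File "h.py", line 45, in wing_after
    it=cv2.rotatedRectangleIntersection(rect(c,*h),rect(20*u,12,3,phi))
                                        ~~~~^^^^^^
  File "h.py", line 40, in rect
    return ((float(c[0]),float(c[1])),(2*float(hx),2*float(hy)),float(np.degrees(ang)))
             ~~~~~^^^^^^
TypeError: only length-1 arrays can be converted to Python scalars
```

View pics/s3.png

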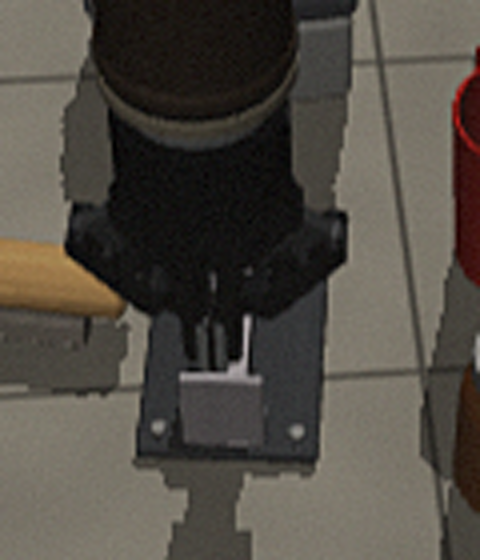

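View pics/t3.png

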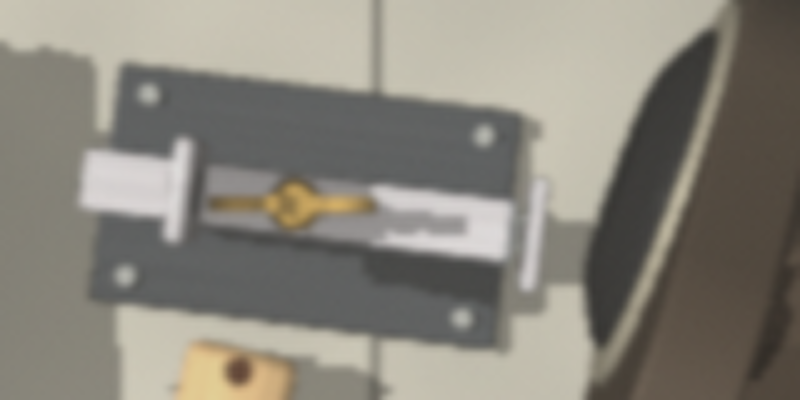

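```bash
cat >> h.py <<'E'
def sim(phi,path,h=(14.5,10)):
    c=np.array(path[0],float); out=[]
    for p,n in path[1:]:
        p=np.array(p,float);a=c.copy()
        for k in range(1,n+1):
            c=a+(p-a)*k/n; phi=wing_after(c,phi,h)
            if phi is None: print("stuck",c);return
            out.append((c.round(1).tolist(),int(np.degrees(phi))))
    print(*out)
E
python3 - <<'E'
from h import *
for h in ((14.5,10),(12,10)):
  print("s1");sim(np.radians(-82),[(26,-24),((4,-24),4),((-12,-22),3),((-24,-16),3),((-28,-8),3),((-28,-4),2)],h)
  print("s2");sim(np.radians(-20),[(28,12),((28,-8),4),((24,-17),3),((12,-23),3),((4,-24),2),((-12,-22),3),((-24,-16),3),((-28,-8),3),((-28,-4),2)],h)
plan([(rk(.026,-.026,.16,np.pi/2),4),(rk(.026,-.026,.082,np.pi/2),3)])
E
```

```text
s1
([20.5, -24.0], -84) ([15.0, -24.0], -100) ([9.5, -24.0], -120) ([4.0, -24.0], -136) ([-1.3, -23.3], -147) ([-6.7, -22.7], -155) ([-12.0, -22.0], -161) ([-16.0, -20.0], -167) ([-20.0, -18.0], -170) ([-24.0, -16.0], -174) ([-25.3, -13.3], -179) ([-26.7, -10.7], -190) ([-28.0, -8.0], -200) ([-28.0, -6.0], -208) ([-28.0, -4.0], -214)
s2
([28.0, 7.0], -24) ([28.0, 2.0], -41) ([28.0, -3.0], -52) ([28.0, -8.0], -60) ([26.7, -11.0], -66) ([25.3, -14.0], -72) ([24.0, -17.0], -76) ([20.0, -19.0], -85) ([16.0, -21.0], -97) ([12.0, -23.0], -113) ([8.0, -23.5], -126) ([4.0, -24.0], -136) ([-1.3, -23.3], -147) ([-6.7, -22.7], -155) ([-12.0, -22.0], -161) ([-16.0, -20.0], -167) ([-20.0, -18.0], -171) ([-24.0, -16.0], -174) ([-25.3, -13.3], -179) ([-26.7, -10.7], -190) ([-28.0, -8.0], -200) ([-28.0, -6.0], -208) ([-28.0, -4.0], -215)
s1
([20.5, -24.0], -82) ([15.0, -24.0], -90) ([9.5, -24.0], -111) ([4.0, -24.0], -130) ([-1.3, -23.3], -143) ([-6.7, -22.7], -153) ([-12.0, -22.0], -159) ([-16.0, -20.0], -166) ([-20.0, -18.0], -170) ([-24.0, -16.0], -174) ([-25.3, -13.3], -179) ([-26.7, -10.7], -18
[... 189 characters left out ...]
6) ([24.0, -17.0], -71) ([20.0, -19.0], -80) ([16.0, -21.0], -88) ([12.0, -23.0], -103) ([8.0, -23.5], -117) ([4.0, -24.0], -130) ([-1.3, -23.3], -143) ([-6.7, -22.7], -153) ([-12.0, -22.0], -159) ([-16.0, -20.0], -166) ([-20.0, -18.0], -171) ([-24.0, -16.0], -174) ([-25.3, -13.3], -179) ([-26.7, -10.7], -189) ([-28.0, -8.0], -197) ([-28.0, -6.0], -203) ([-28.0, -4.0], -210)
from [ 0.5046 -0.0821  0.1646  1.4555] gap 0.0 t 5.2 j [-0.49  0.34  0.69  1.98 -0.27  0.91  0.23]
[[2.95,0.6,0.1],[2.95,0.6,0.15],[2.95,0.6,0.1],[2.95,0.6,0.1],[-0.0,-0.0,2.6],[-0.0,-0.0,2.6],[-0.0,-0.0,2.6]]
[[0,0,-0.0],[0,0,-0.0],[0,0,-0.0],[0,0,-0.0],[0,0,-0.0],[0,0,-0.0],[0,0,-0.0]]
end [0.542  0.0324 0.0821 1.4555]
```

Request:
servo_tool:
  offset:
    - [2.95,0.6,0.1]
    - [2.95,0.6,0.15]
    - [2.95,0.6,0.1]
    - [2.95,0.6,0.1]
    - [0,0,2.6]
    - [0,0,2.6]
    - [0,0,2.6]
    - [0,0,0]
  turn:
    - [0,0,0]
    - [0,0,0]
    - [0,0,0]
    - [0,0,0]
    - [0,0,0]
    - [0,0,0]
    - [0,0,0]
    - [0,0,0]
  fingers: [1,1,1,1,1,1,1,1]

```text
t: 6.0
tcp_pos: [0.5367, 0.0332, 0.0745]
ee_rot: [-0.002, 0.746, 0.666, -0.003]
ft_force: [-0.5, -0.1, -0.1]
finger_gap: 0.003
```

```bash
cat >> h.py <<'E'
def rackpos():
    from station import bot
    s=bot.read_state(); p=s["tcp_pos"]; d=p[:2]-R[:2]; c,sn=np.cos(R[2]),np.sin(R[2])
    print("rack mm",1000*(c*d[0]+sn*d[1]).round(4),1000*(-sn*d[0]+c*d[1]).round(4),"z",p[2].round(4),"psi",(psi_of(s["ee_rot"])-R[2]).round(3),"F",s["ft_force"].round(1),"j",s["joint_pos"].round(2),s["t"])
E
python3 - <<'E'
from h import *
show("4")
rackpos()
E
```

```text
rack mm 23.400000000000002 -25.8 z 0.0776 psi 1.571 F [-0.8  0.5  0.6] j [-0.59  0.51  0.58  1.98 -0.4   0.77  0.11] 6.1
```

View pics/s4.png

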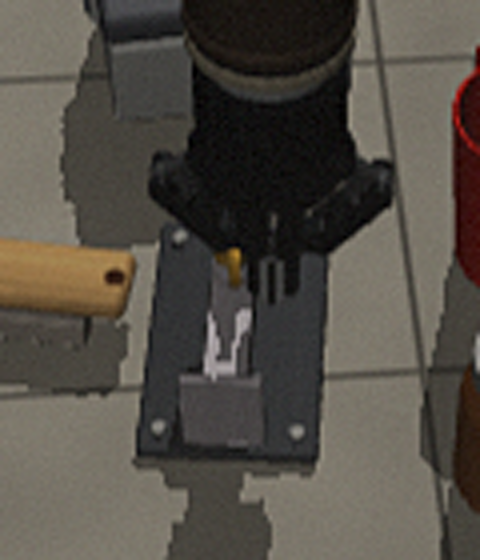

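View pics/t4.png

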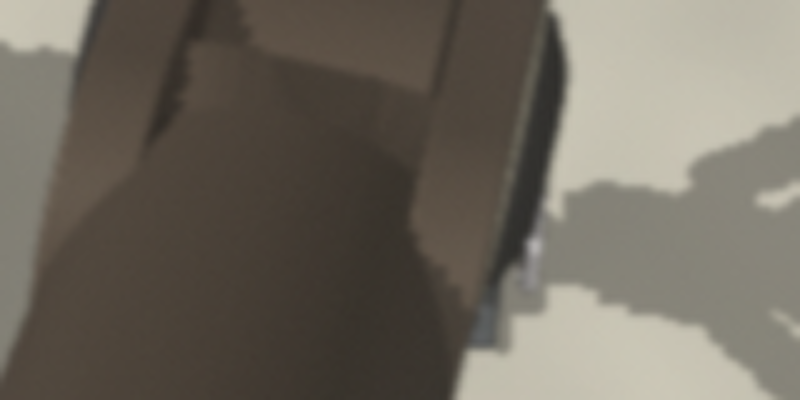

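Request:
servo_tool:
  offset:
    - [0,-0.3,0]
    - [0,-0.4,0]
    - [0.1,-0.4,0]
    - [0.1,-0.4,0]
    - [0,-0.4,0]
    - [0.1,-0.4,0]
    - [0.1,-0.4,0]
  turn:
    - [0,0,0]
    - [0,0,0]
    - [0,0,0]
    - [0,0,0]
    - [0,0,0]
    - [0,0,0]
    - [0,0,0]
  fingers: [1,1,1,1,1,1,1]

```text
t: 6.8
tcp_pos: [0.5133, 0.0402, 0.0779]
ee_rot: [-0.0, 0.746, 0.665, 0.0]
ft_force: [1.2, -0.7, -0.1]
finger_gap: -0.003
```

Run:
```python
from h import *
show("5")
rackpos()
```

```text
rack mm -3.9 -21.3 z 0.0776 psi 1.571 F [-0.3  0.2  0.5] j [-0.63  0.47  0.59  2.04 -0.39  0.74  0.09] 6.9
```

View pics/s5.png

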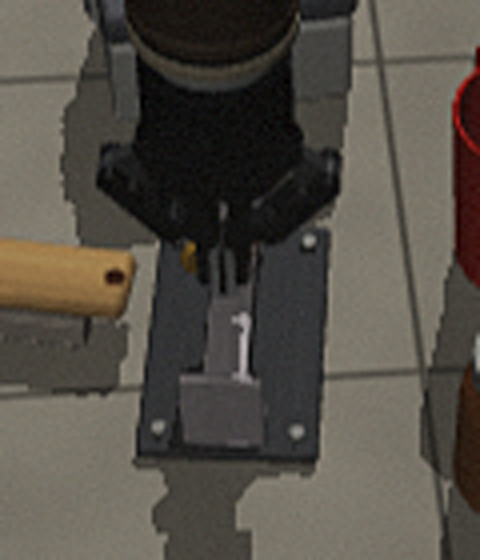

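Request:
servo_tool:
  offset:
    - [0,-0.4,0]
    - [0,-0.4,0]
    - [0.15,-0.4,-0.1]
    - [0.15,-0.4,-0.1]
    - [0.15,-0.4,0]
    - [0.3,-0.15,0]
    - [0.3,-0.15,0]
    - [0.3,-0.15,0]
    - [0.3,0,0]
    - [0,0,0]
  turn:
    - [0,0,0]
    - [0,0,0]
    - [0,0,0]
    - [0,0,0]
    - [0,0,0]
    - [0,0,0]
    - [0,0,0]
    - [0,0,0]
    - [0,0,0]
    - [0,0,0]
  fingers: [1,1,1,1,1,1,1,1,1,1]

```text
t: 7.9
tcp_pos: [0.491, 0.0597, 0.0797]
ee_rot: [-0.0, 0.746, 0.666, -0.0]
ft_force: [-0.4, 0.4, 0.6]
finger_gap: 0.002
```

Run:
```python
from h import *
show("6")
rackpos()
```

```text
rack mm -27.599999999999998 -4.7 z 0.0797 psi 1.571 F [-0.   0.2  0.5] j [-0.69  0.44  0.6   2.09 -0.37  0.72  0.03] 8.0
```

View pics/s6.png

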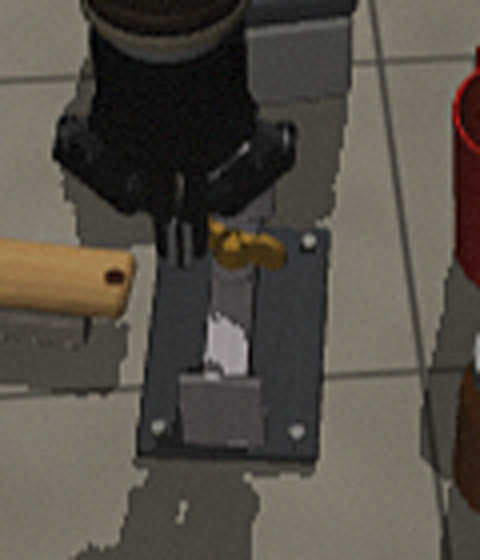

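Request:
servo_tool:
  offset:
    - [-0.4,0,0]
    - [0,0,-2]
    - [0,0,-2]
    - [0.6,1.4,0]
    - [0.6,1.4,0]
    - [0.6,1.4,0]
    - [0.5,1.4,0]
    - [0,0,0]
    - [0,0,2]
    - [0,0,2]
  turn:
    - [0,0,0]
    - [0,0,0]
    - [0,0,0]
    - [0,0,0]
    - [0,0,0]
    - [0,0,0]
    - [0,0,0]
    - [0,0,0]
    - [0,0,0]
    - [0,0,0]
  fingers: [1,1,1,1,1,1,1,1,1,1]

```text
t: 9.0
tcp_pos: [0.5486, 0.0712, 0.0796]
ee_rot: [0.0, 0.747, 0.665, 0.0]
ft_force: [-0.4, 0.5, -0.2]
finger_gap: 0.001
```

Run:
```python
from h import *
show("7")
rackpos()
```

```text
rack mm 26.1 13.0 z 0.0777 psi 1.571 F [-0.3 -0.2  0. ] j [-0.65  0.53  0.58  1.95 -0.4   0.78  0.04] 9.1
```

View pics/s7.png

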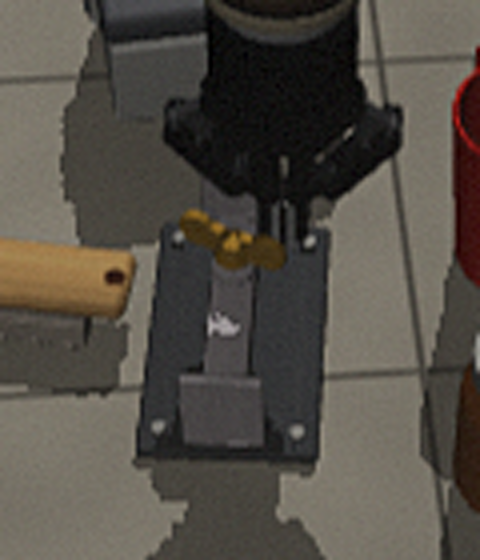

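Request:
servo_tool:
  offset:
    - [-0.4,0.2,0]
    - [-0.4,0,0]
    - [-0.4,0,0]
    - [-0.4,0,0]
    - [-0.5,0,0]
    - [-0.4,-0.1,0]
    - [-0.3,-0.1,0]
    - [-0.2,-0.2,0]
    - [-0.2,-0.4,0]
    - [-0.2,-0.4,0]
  turn:
    - [0,0,0]
    - [0,0,0]
    - [0,0,0]
    - [0,0,0]
    - [0,0,0]
    - [0,0,0]
    - [0,0,0]
    - [0,0,0]
    - [0,0,0]
    - [0,0,0]
  fingers: [1,1,1,1,1,1,1,1,1,1]

```text
t: 10.1
tcp_pos: [0.5347, 0.0388, 0.0797]
ee_rot: [0.0, 0.747, 0.665, -0.0]
ft_force: [1.3, 0.2, -0.0]
finger_gap: -0.0
```

Run:
```python
from h import *
show("8")
rackpos()
```

```text
rack mm 17.7 -20.5 z 0.0797 psi 1.571 F [-0.1 -0.5 -0. ] j [-0.61  0.5   0.59  1.99 -0.39  0.76  0.1 ] 10.2
```

View pics/s8.png

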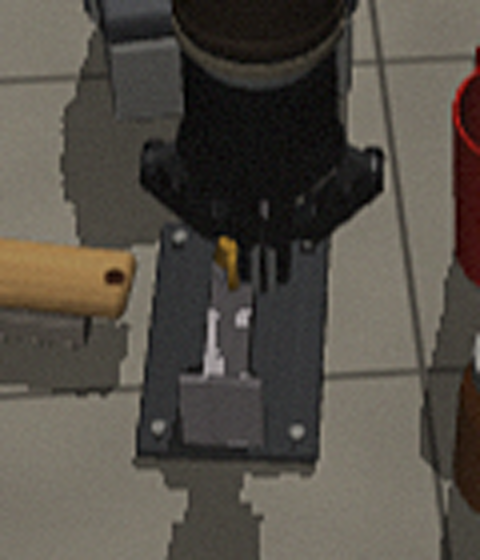

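Request:
servo_tool:
  offset:
    - [-0.15,-0.4,0]
    - [-0.15,-0.4,0]
    - [0,-0.4,0]
    - [0,-0.4,0]
    - [0,-0.4,0]
    - [0.1,-0.4,0]
    - [0.1,-0.4,0]
    - [0,-0.4,0]
    - [0.15,-0.4,0]
    - [0.15,-0.4,0]
  turn:
    - [0,0,0]
    - [0,0,0]
    - [0,0,0]
    - [0,0,0]
    - [0,0,0]
    - [0,0,0]
    - [0,0,0]
    - [0,0,0]
    - [0,0,0]
    - [0,0,0]
  fingers: [1,1,1,1,1,1,1,1,1,1]

```text
t: 11.2
tcp_pos: [0.495, 0.0456, 0.0797]
ee_rot: [-0.0, 0.747, 0.665, -0.0]
ft_force: [0.9, -0.9, 0.1]
finger_gap: 0.001
```

Run:
```python
from h import *
rackpos()
```

```text
rack mm -22.0 -18.1 z 0.0797 psi 1.571 F [ 0.9 -0.9  0.1] j [-0.66  0.45  0.6   2.08 -0.38  0.72  0.07] 11.2
```

Request:
servo_tool:
  offset:
    - [0.2,-0.3,0]
    - [0.3,-0.15,0]
    - [0.3,-0.1,0]
    - [0.3,0,0]
    - [0.2,0,0]
    - [0,0,0]
  turn:
    - [0,0,0]
    - [0,0,0]
    - [0,0,0]
    - [0,0,0]
    - [0,0,0]
    - [0,0,0]
  fingers: [1,1,1,1,1,1]

```text
t: 11.8
tcp_pos: [0.4916, 0.0595, 0.0797]
ee_rot: [-0.0, 0.746, 0.666, -0.0]
ft_force: [0.0, -0.3, 0.1]
finger_gap: 0.0
```

Run:
```python
from h import *
show("9")
rackpos()
```

```text
rack mm -27.099999999999998 -4.7 z 0.0797 psi 1.571 F [0.  0.3 0.1] j [-0.69  0.44  0.6   2.09 -0.38  0.72  0.04] 11.9
```

View pics/s9.png

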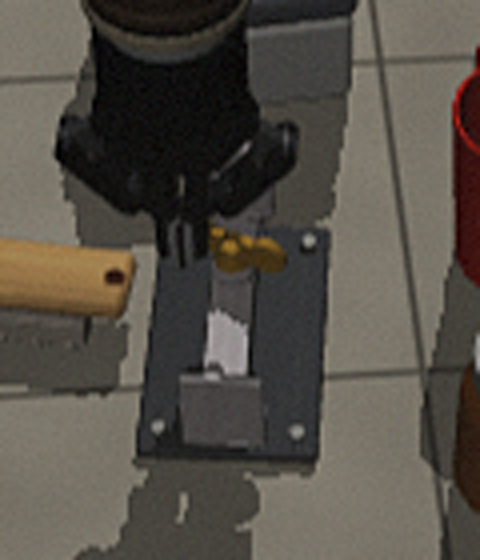

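Same state as after stroke 1 and half a turn further on: the wing on the +x side now lies a bit past +x. Third stroke, same crossing.

Request:
servo_tool:
  offset:
    - [-0.4,0,0]
    - [0,0,-2]
    - [0,0,-2]
    - [0.6,1.4,0]
    - [0.6,1.4,0]
    - [0.6,1.4,0]
    - [0.5,1.4,0]
    - [0,0,0]
    - [0,0,2]
    - [0,0,2]
  turn:
    - [0,0,0]
    - [0,0,0]
    - [0,0,0]
    - [0,0,0]
    - [0,0,0]
    - [0,0,0]
    - [0,0,0]
    - [0,0,0]
    - [0,0,0]
    - [0,0,0]
  fingers: [1,1,1,1,1,1,1,1,1,1]

```text
t: 12.9
tcp_pos: [0.5491, 0.0711, 0.0796]
ee_rot: [0.0, 0.747, 0.665, 0.0]
ft_force: [0.2, -0.4, -0.4]
finger_gap: -0.002
```

Request:
servo_tool:
  offset:
    - [-0.4,0.2,0]
    - [-0.4,0,0]
    - [-0.4,0,0]
    - [-0.4,0,0]
    - [-0.5,0,0]
    - [-0.4,-0.1,0]
    - [-0.3,-0.1,0]
    - [-0.2,-0.2,0]
    - [-0.2,-0.4,0]
    - [-0.2,-0.4,0]
  turn:
    - [0,0,0]
    - [0,0,0]
    - [0,0,0]
    - [0,0,0]
    - [0,0,0]
    - [0,0,0]
    - [0,0,0]
    - [0,0,0]
    - [0,0,0]
    - [0,0,0]
  fingers: [1,1,1,1,1,1,1,1,1,1]

```text
t: 13.9
tcp_pos: [0.5353, 0.0387, 0.0798]
ee_rot: [0.0, 0.747, 0.665, 0.0]
ft_force: [0.3, 1.4, 0.4]
finger_gap: -0.0
```

Run:
```python
from h import *
show("10")
rackpos()
```

```text
rack mm 18.3 -20.5 z 0.0797 psi 1.571 F [-0.2  1.2 -0.2] j [-0.61  0.5   0.59  1.99 -0.4   0.77  0.1 ] 14.0
```

View pics/s10.png

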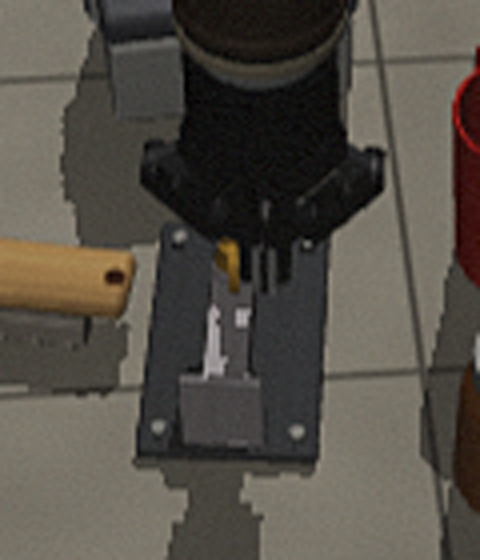

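Request:
servo_tool:
  offset:
    - [-0.15,-0.4,0]
    - [-0.15,-0.4,0]
    - [0,-0.4,0]
    - [0,-0.4,0]
    - [0,-0.4,0]
    - [0.1,-0.4,0]
    - [0.1,-0.4,0]
    - [0,-0.4,0]
  turn:
    - [0,0,0]
    - [0,0,0]
    - [0,0,0]
    - [0,0,0]
    - [0,0,0]
    - [0,0,0]
    - [0,0,0]
    - [0,0,0]
  fingers: [1,1,1,1,1,1,1,1]

```text
t: 14.8
tcp_pos: [0.5032, 0.0416, 0.0797]
ee_rot: [-0.0, 0.747, 0.665, -0.0]
ft_force: [0.8, -0.3, 0.4]
finger_gap: -0.001
```

Request:
servo_tool:
  offset:
    - [0.1,-0.4,0]
    - [0.1,-0.4,0]
    - [0,-0.2,0]
    - [0,0,0]
  turn:
    - [0,0,0]
    - [0,0,0]
    - [0,0,0]
    - [0,0,0]
  fingers: [1,1,1,1]

```text
t: 15.2
tcp_pos: [0.4933, 0.0449, 0.0797]
ee_rot: [-0.0, 0.746, 0.665, -0.0]
ft_force: [-0.2, -0.7, 1.1]
finger_gap: 0.002
```

Run:
```python
from h import *
show("11")
rackpos()
```

```text
rack mm -23.3 -19.0 z 0.0797 psi 1.571 F [ 0.1  0.  -0.4] j [-0.66  0.44  0.6   2.08 -0.38  0.72  0.07] 15.3
```

View pics/s11.png

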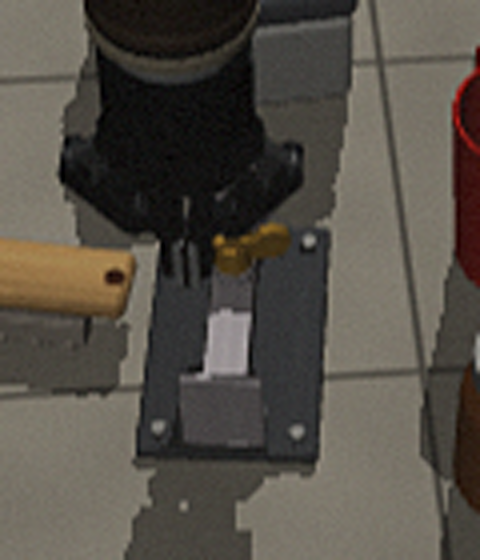

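Request:
servo_tool:
  offset:
    - [0.2,0,0]
    - [0.2,0,0]
  turn:
    - [0,0,0]
    - [0,0,0]
  fingers: [1,1]

```text
t: 15.5
tcp_pos: [0.4942, 0.0485, 0.0797]
ee_rot: [-0.0, 0.747, 0.665, -0.0]
ft_force: [-2.2, -1.7, -0.5]
finger_gap: 0.0
```

Request:
servo_tool:
  offset:
    - [0.1,0,0]
    - [0.1,0,0]
  turn:
    - [0,0,0]
    - [0,0,0]
  fingers: [1,1]

```text
t: 15.7
tcp_pos: [0.4945, 0.0507, 0.0797]
ee_rot: [-0.0, 0.747, 0.665, -0.0]
ft_force: [-1.7, -0.9, 0.1]
finger_gap: -0.0
```

Request:
servo_tool:
  offset:
    - [0.1,0,0]
    - [0,0,0]
  turn:
    - [0,0,0]
    - [0,0,0]
  fingers: [1,1]

```text
t: 15.9
tcp_pos: [0.4945, 0.0511, 0.0797]
ee_rot: [0.0, 0.747, 0.665, -0.0]
ft_force: [-1.4, -2.9, 0.2]
finger_gap: 0.002
```

Request:
servo_tool:
  offset:
    - [0.1,0,0]
    - [0.1,0,0]
  turn:
    - [0,0,0]
    - [0,0,0]
  fingers: [1,1]

```text
t: 16.1
tcp_pos: [0.4945, 0.0515, 0.0796]
ee_rot: [0.001, 0.747, 0.665, -0.001]
ft_force: [-3.2, -10.0, 1.5]
finger_gap: -0.005
```

Run:
```python
from h import *
show("12")
rackpos()
```

```text
rack mm -23.2 -12.4 z 0.0797 psi 1.569 F [-2.4 -8.8  0.8] j [-0.68  0.45  0.6   2.08 -0.38  0.72  0.05] 16.2
```

View pics/s12.png

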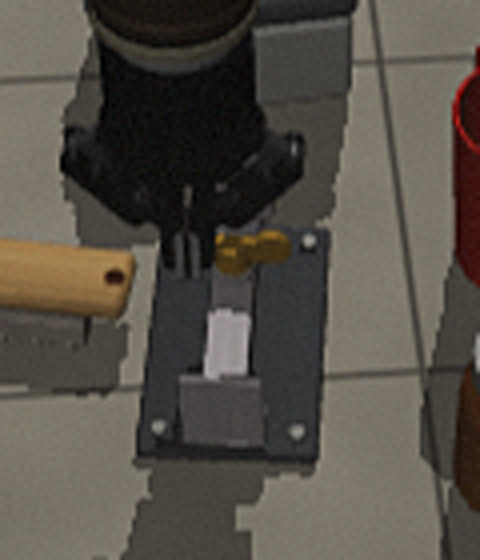

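The wing won't move any more (10 N), and it lies along the rack's x. I back off, lift and look.

Request:
servo_tool:
  offset:
    - [-0.7,0,0]
    - [-0.8,0,0]
    - [0,0,-3]
    - [0,0,-4]
    - [0,0,-4]
    - [-4,0,-2]
    - [-4.5,0,0]
    - [-4.5,0,0]
    - [-4.5,0,0]
    - [-4,0,0]
  turn:
    - [0,0,0]
    - [0,0,0]
    - [0,0,0]
    - [0,0,0]
    - [0,0,0]
    - [0,0,0]
    - [0,0,0]
    - [0,0,0]
    - [0,0,0]
    - [0,0,0]
  fingers: [1,1,1,1,1,1,1,1,1,1]

```text
t: 17.2
tcp_pos: [0.4684, -0.1769, 0.2103]
ee_rot: [0.0, 0.747, 0.665, 0.001]
ft_force: [-0.3, -0.5, 1.0]
finger_gap: -0.002
```

Run:
```python
from h import *
show("13")
rackpos()
from station import bot
cv2.imwrite("pics/f13.png",bot.capture("top")["color"][:,:,::-1])
```

```text
rack mm -23.400000000000002 -246.2 z 0.2106 psi 1.563 F [ 0.1  0.5 -0.5] j [-0.4   0.27  0.82  1.96 -0.23  1.01  0.4 ] 17.3
```

View pics/t13.png

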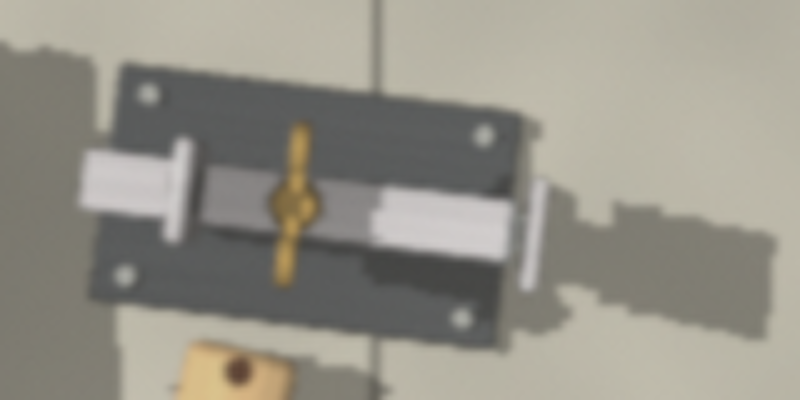

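View pics/f13.png

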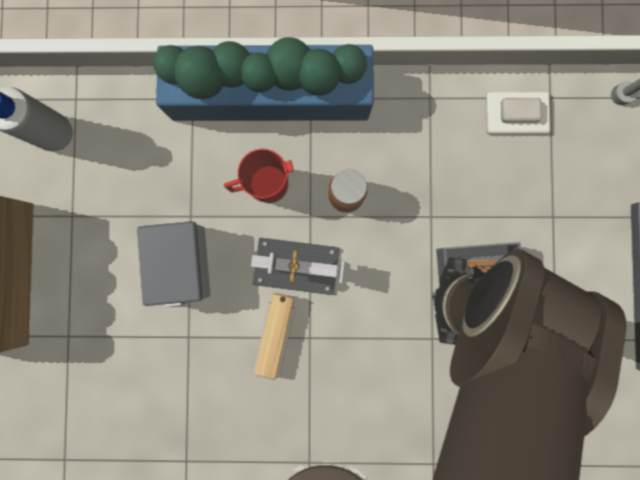

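Run:
```python
from station import bot
print(bot.close_job())
```

```text
the job is handed in; nothing more can be done
None
```

The pull-out arm is fully in and the thumbscrew is screwed down to its stop. I handed the job in at about 17 s of the 58 s; no verdict was reported.

- **Arm:** I pushed the end plate in with the shut fingertips. It took about 3 N while sliding, then stopped moving with the force at 12 N. The top picture shows the plate against the mouth of the tube.
- **Thumbscrew:** It started at about 1.43 rad, and I brushed the wings round in three strokes. On the last stroke the wing stopped moving at about 10 N. The last top picture shows the wings along the rack's x axis to within about 1°, which puts it at about 9.42 rad. That count of turns rests on following the strokes and feeling the stop, because the picture alone cannot tell half-turns apart.
- **Forces and clearance:** The highest force reading was about 12 N, well under the 35 N limit. I took readings only at the end of each move. The fingers stayed shut and ended well clear of the rack, at z = 0.21 m.
- **Other things on the sill:** In the last top picture the box, jar, jug and brush are where they started. The basket was mostly hidden by the arm there, but nothing went near it below about 0.2 m height.

No check failed or disagreed.

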